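Put the calibration weights back on their rests

TASK

The four knob-topped steel calibration weights are scattered over the bench. Put each one away in the round grey rest whose recess matches it, the largest in the largest and so on down to the smallest, upright and sitting flat on the recess floor. Set them down gently, do not drop them, and leave the pressure gauge and the hex coupling where they are.

Things in the scene. Friction and masses are not known exactly. Their poses are not given: they have to be found in the camera images.
- weight66_mid (a point): The largest of four loose bare-steel weights, standing upright on the bench: a round disc 66 mm across and 20 mm high, on it a 12 mm thick neck 18 mm long and at the top a round grip knob 18 mm across and 16 mm high; 54 mm high in all. This point lies on its axis half-way up, 27 mm above its underside; the middle of the knob is 19 mm above this point. z is up along the axis.
- weight52_mid (a point): The second largest of four loose bare-steel weights, standing upright on the bench: a round disc 52 mm across and 20 mm high, on it a 12 mm thick neck 18 mm long and at the top a round grip knob 18 mm across and 16 mm high; 54 mm high in all. This point lies on its axis half-way up, 27 mm above its underside; the middle of the knob is 19 mm above this point. z is up along the axis.
- weight38_mid (a point): The second smallest of four loose bare-steel weights, standing upright on the bench: a round disc 38 mm across and 20 mm high, on it a 12 mm thick neck 18 mm long and at the top a round grip knob 18 mm across and 16 mm high; 54 mm high in all. This point lies on its axis half-way up, 27 mm above its underside; the middle of the knob is 19 mm above this point. z is up along the axis.
- weight26_mid (a point): The smallest of four loose bare-steel weights, standing upright on the bench: a round disc 26 mm across and 20 mm high, on it a 12 mm thick neck 18 mm long and at the top a round grip knob 18 mm across and 16 mm high; 54 mm high in all. This point lies on its axis half-way up, 27 mm above its underside; the middle of the knob is 19 mm above this point. z is up along the axis.
- rest66_floor (a point): The largest of four fixed round grey plastic rests, 98 mm across and 12 mm high, with a flat-bottomed round recess 78 mm across and 6 mm deep that takes the 66 mm weight with 6 mm to spare all round. This point is the centre of the recess floor, 6 mm above the bench. z is up.
- rest52_floor (a point): The second largest of four fixed round grey plastic rests, 84 mm across and 12 mm high, with a flat-bottomed round recess 64 mm across and 6 mm deep that takes the 52 mm weight with 6 mm to spare all round (the next larger weight does not go in). This point is the centre of the recess floor, 6 mm above the bench. z is up.
- rest38_floor (a point): The second smallest of four fixed round grey plastic rests, 70 mm across and 12 mm high, with a flat-bottomed round recess 50 mm across and 6 mm deep that takes the 38 mm weight with 6 mm to spare all round (the next larger weight does not go in). This point is the centre of the recess floor, 6 mm above the bench. z is up.
- rest26_floor (a point): The smallest of four fixed round grey plastic rests, 58 mm across and 12 mm high, with a flat-bottomed round recess 38 mm across and 6 mm deep that takes the 26 mm weight with 6 mm to spare all round (the next larger weight does not go in). This point is the centre of the recess floor, 6 mm above the bench. z is up.
- coupling: A loose upright hex coupling: a dark steel foot 30 mm across and 16 mm high, on it a 24 mm high brass hexagon 42 mm across its corners, on top a dark steel stub 20 mm across; 54 mm high in all. Not a weight: to be left alone. Origin at the centre of its underside, z up along its axis.
- gauge: A loose pressure gauge lying on its back: black round case 64 mm across and 36 mm thick with a white dial, a brass stub sticking out sideways; 92 mm long in all. To be left alone. Origin on the underside, half-way along its length (within 2 mm); the dial's centre lies 12 mm along its own +x, the stub points along its -x.

How it is judged:
By the outcome, as a careful person would: the job done as asked, in the order asked, and still so for the second after the job is handed in, with the robot touching nothing.
It also fails if it takes over 109 s, if anything falls off the work surface, if the arm or the gripper's body presses on something with over 40 N, if the wrist force passes 120 N, or if a joint passes its speed limit or range.

ROBOT

A 6-joint arm with a two-finger parallel gripper is mounted at the origin on the work surface. World frame = base frame: x ahead of the robot, y to its left, z up, the work surface at z = 0. Lengths are in m, angles in rad, forces in N, time in s.
With the tool pointing down it reaches from about 0.375 to 0.9 m from the base axis. Payload 3.1 kg.
Tool frame: the origin (TCP) lies on the centre line of the jaws, within the pads' length; the fingertips stand 19 mm ahead of it and the grasp point (between the pads) is the TCP; y points along the fingers, x is the direction in which the jaws open and shut, and the axes are right-handed (so a half turn about y gives the same grasp; the last joint's range is limited). The gripper opens to 85 mm and grips with 20 to 120 N. Pads are 22 mm wide; open, the fingers measure 114 mm over their backs; the gripper's body (76 mm by 85 mm) begins 54 mm behind the grasp point. The pads swing forward as they close: fully open they stand 13 mm farther back than shut.
Start: joints at [1.153, 0.527, 1.433, -0, 1.181, -0.178], TCP at [0.148, 0.607, 0.25] pointing down, gripper open.
Joint ranges: [-3.08, 3.08], [-0.75, 2.2], [0.22, 2.44], [-1.43, 4.57], [0, 2.65], [-2.85, 2.85]. Speed limits (rad/s): [2.79, 2.79, 3.14, 3.14, 3.14, 3.14].

INTERFACE

Orientations are given as a unit quaternion [x, y, z, w].
In Python, from station import * gives the robot as it stands.
- The arm moves only by the tool step_arm, never from a script. Its argument "moves" is a list of rows, each a list of 7 numbers: the turn, a rotation vector about the tool's x, y, z in rad, then the shift along the tool's x, y, z in cm, then the closure, from -1 (fully open) to 1 (shut). A call has 1 to 12 rows; each row is the pose to reach, as a shift and turn from the pose measured when the call began, along the tool's axes at that moment; what a row does not reach only later rows make up. A row lasts 1/8 s, in which the tool goes at most 62.5 mm and 10.7 degrees, less where a joint would pass 70% of its speed; a pose out of reach is approached as far as the arm can. A call with a gripper value outside its range is refused whole. The fingers move at their own pace and stop on an object; "grip_force" is the grip in N (left out, the last holds). Time passes only in rows, so rows that repeat a pose let the fingers close. It gives the time, the measured TCP pose, the force and the opening at its end, in the units of the state.
- sense(): the state, without advancing time (a new reading comes with each control period).
- snapshot(name): name is "side" or "top"; returns a dict with "frame" (400x640x3 uint8, red, green, blue), "z_map" (400x640 float32, m along the optical axis (not along the pixel's ray), 0 where there is no reading), "vfov" (degrees; the focal length in pixels is half the picture's height over the tangent of half this angle, whatever the lens; pixels are square), "cx", "cy" (the principal point, pixels), "dist" ([k1, k2, p1, p2, k3] as OpenCV has them; the pictures are not rectified), "xyz" and "orientation" of the camera in the world. Camera axes: x right, y down, z forward; pixel columns grow to the right and rows downward; lengths in m; the calibration is good to about 2 mm. A picture is of the moment at which its call begins.
- sign_off(): hands the job in, once; it reports no verdict.
The state is a dict: "t": time; "q": joint angles; "qd": joint speeds; "tau": joint torques, N m; "tcp_pos": TCP position; "tool_rot": TCP orientation; "force": force on the tool from outside, world axes, zero at the start; "ft_torque": the same for the moment, N m; "finger_gap": opening from 0.0 (shut) to 1.0 (fully open).
Only numpy, scipy, OpenCV 4.12 (cv2) and the standard library are available. Lean on these libraries where they do the work, as an engineer would, in place of code of your own. Each camera call takes 0.05 s, during which the arm holds its last target.

## Working session

There is one attempt and no reset: what is moved stays moved. The work goes in short steps, Python scripts to look and compute and a tool call to move; the robot and the scene stay as the last step left them, time stands still between calls to the robot, and variables do not carry over. Pictures are saved under pics/ and viewed, and the job is handed in when it is done.

Besides the shell and the picture viewer there is one more tool, called after "Emit:" by a JSON object that holds its "method" and its "body", one argument or row to a line. step_arm: Moves the arm, as the interface text tells. Its arguments: {"type":"object","properties":{"moves":{"type":"array","items":{"type":"array","items":{"type":"number"}}},"grip_force":{"type":"number"}},"required":["moves"]}

```bash
ls; mkdir -p pics; python3 - <<'E'
from station import *
import cv2,pickle
print(sense())
for n in("side","top"):
    s=snapshot(n); pickle.dump(s,open(f"{n}0.pkl","wb"))
    cv2.imwrite(f"pics/{n}0.png",s["frame"][:,:,::-1])
    print(n,{k:v for k,v in s.items() if k not in("frame","z_map")})
E
```

```text
pics
{'t': 0.0, 'q': array([ 1.15351198e+00,  5.28478729e-01,  1.43392366e+00,  1.34338827e-05,
        1.18142612e+00, -1.78540013e-01]), 'qd': array([-0.00046375,  0.00017819, -0.00014193,  0.0001027 , -0.0020425 ,
       -0.00020206]), 'tau': array([-8.19844945e-05, -4.42346549e+01, -1.78030050e+01, -5.15748127e-05,
        8.20201007e-03,  1.36600482e-05]), 'tcp_pos': array([0.14750838, 0.60662994, 0.24931909]), 'tool_rot': array([ 0.55635339,  0.43619521, -0.43759614, -0.55562061]), 'force': array([-0.04666358,  1.22767328,  0.09018371]), 'ft_torque': array([ 0.00079564, -0.04078667, -0.02879944]), 'finger_gap': 1.0021066416820859}
side {'vfov': 48.07186853397734, 'cx': 316.8558954431571, 'cy': 198.87345287560308, 'dist': array([0.01920785, 0.        , 0.        , 0.        , 0.        ]), 'xyz': array([0.29574048, 0.6795758 , 0.79502244]), 'orientation': array([-0.12017478,  0.91919277, -0.37124137,  0.05312743])}
top {'vfov': 52.44145209467925, 'cx': 315.50992737646885, 'cy': 197.50954917608635, 'dist': array([-0.10573476,  0.        ,  0.        ,  0.        ,  0.        ]), 'xyz': array([0.38181073, 0.01425887, 0.96950309]), 'orientation': array([ 0.71351492, -0.69828639,  0.03837423, -0.04266138])}
```

View pics/side0.png

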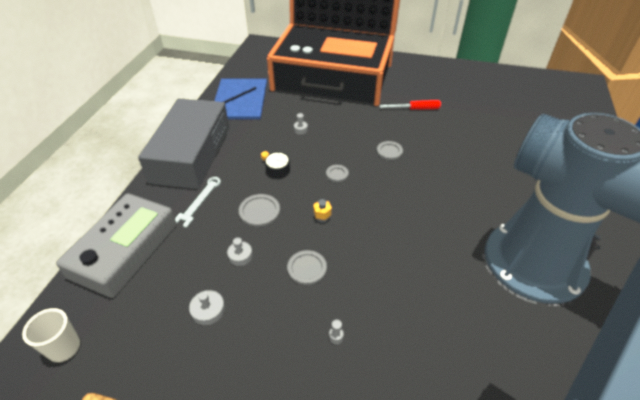

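View pics/top0.png

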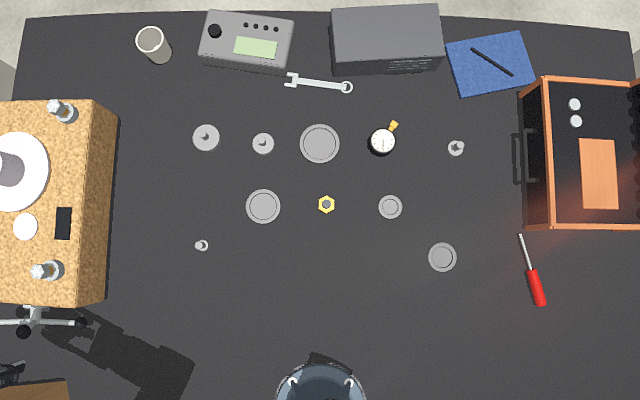

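The side view shows the weights at about (207,306), (240,251), (301,125) and (336,333), and the rests at (259,209), (307,267), (337,173) and (390,149). The top view shows the weights at (206,138), (263,143), (456,148) and (201,245), and the rests at (320,143), (263,206), (390,206) and (442,257). The coupling is at (326,204) and the gauge at (383,141). Next I measure them.

```bash
cat > h.py <<'E'
import numpy as np,cv2,pickle
from scipy.spatial.transform import Rotation as R
def K(s):
    f=200/np.tan(np.radians(s["vfov"])/2); return np.array([[f,0,s["cx"]],[0,f,s["cy"]],[0,0,1]])
def ray(s,uv):
    uv=np.asarray(uv,float).reshape(-1,1,2)
    n=cv2.undistortPoints(uv,K(s),s["dist"]).reshape(-1,2)
    return s["xyz"],R.from_quat(s["orientation"]).apply(np.c_[n,np.ones(len(n))])  # unnormalised: z-depth scale
def onplane(s,uv,z):
    o,d=ray(s,uv); return o+d*((z-o[2])/d[:,2])[:,None]
def cloud(s):
    v,u=np.mgrid[:400,:640]; o,d=ray(s,np.c_[u.ravel(),v.ravel()])
    P=o+d*s["z_map"].reshape(-1,1); P[s["z_map"].ravel()<=0]=np.nan
    return P.reshape(400,640,3)
def tri(s1,p1,s2,p2):
    o1,d1=ray(s1,p1);o2,d2=ray(s2,p2);d1=d1[0]/np.linalg.norm(d1);d2=d2[0]/np.linalg.norm(d2)
    t=np.linalg.lstsq(np.c_[d1,-d2],o2-o1,rcond=None)[0]
    a=o1+t[0]*d1;b=o2+t[1]*d2; return (a+b)/2,np.linalg.norm(a-b)
E
python3 - <<'E'
from h import *
for n in("side","top"):
    s=pickle.load(open(n+"0.pkl","rb")); C=cloud(s); g=cv2.cvtColor(s["frame"],cv2.COLOR_RGB2HSV)
    m=((g[...,2]>95)&(g[...,1]<60)).astype(np.uint8)
    k,l,st,ce=cv2.connectedComponentsWithStats(m)
    print(n)
    for i in range(1,k):
        if 40<st[i,4]<2500:
            P=C[l==i]; P=P[~np.isnan(P[:,0])]
            if len(P)<10: continue
            c=np.median(P,0)
            if not -.02<c[2]<.08: continue
            cs=cv2.findContours((l==i).astype(np.uint8),0,cv2.CHAIN_APPROX_NONE)[0]
            e=cv2.fitEllipse(max(cs,key=len))
            print(st[i,:5],"ell",np.round(e[0],1),np.round(e[1],1),"cloud med",c.round(4),"z5-95",np.percentile(P[:,2],[5,50,98]).round(4),"ext",(np.percentile(P,98,0)-np.percentile(P,2,0)).round(3))
E
```

```text
side
[378 102  32   7 156] ell [393.1 105.2] [ 4.8 42.5] cloud med [ 0.3779 -0.4972  0.0032] z5-95 [-0.0012  0.0032  0.0192] ext [0.086 0.055 0.021]
[293 112  16  23 257] ell [300.3 124.1] [14.2 22.2] cloud med [ 0.6197 -0.3101  0.0196] z5-95 [0.0006 0.0196 0.056 ] ext [0.048 0.101 0.056]
[376 140  28  20 444] ell [389.5 149.4] [19.1 27.3] cloud med [ 0.3573 -0.2838  0.0093] z5-95 [0.0013 0.0093 0.0156] ext [0.068 0.085 0.015]
[265 151  25  18 337] ell [277.  159.8] [16.8 23.5] cloud med [ 0.629  -0.1341  0.0379] z5-95 [0.0013 0.0379 0.0411] ext [0.058 0.101 0.041]
[325 164  25  18 361] ell [337.  172.4] [17.4 24.2] cloud med [ 0.4749 -0.1578  0.0099] z5-95 [0.001  0.0099 0.0156] ext [0.058 0.07  0.016]
[174 175  48  54 713] ell [196.  203.2] [15.3 74. ] cloud med [0.7788 0.0303 0.0067] z5-95 [-0.0004  0.0067  0.0116] ext [0.047 0.174 0.013]
[ 238  193   43   34 1146] ell [258.9 209.1] [32.5 42.8] cloud med [0.626  0.0142 0.0081] z5-95 [0.0018 0.0081 0.015 ] ext [0.093 0.1   0.015]
[317 198   9  10  53] ell [321.5 202. ] [7.5 8.9] cloud med [ 0.4752 -0.0048  0.0545] z5-95 [-0.0004  0
[... 2738 characters left out ...]
] ell [559.2 215. ] [ 65.1 108.9] cloud med [ 0.4032 -0.5221 -0.001 ] z5-95 [-0.004  -0.001   0.0149] ext [0.117 0.214 0.02 ]
[194 239  16  13 128] ell [201.5 245. ] [11.  14.4] cloud med [0.3733 0.2831 0.02  ] z5-95 [-0.0005  0.02    0.0566] ext [0.024 0.037 0.058]
[427 242  30  30 681] ell [441.9 256.6] [28.5 29.3] cloud med [ 0.3574 -0.281   0.0079] z5-95 [0.0027 0.0079 0.0139] ext [0.063 0.063 0.012]
[506 250  20  27 143] ell [516.5 263.8] [13.3 25.1] cloud med [ 0.3414 -0.4744 -0.001 ] z5-95 [-0.0042 -0.001   0.0023] ext [0.056 0.043 0.007]
[ 273  365   94   35 1206] ell [319.4 393.7] [50.1 80.5] cloud med [ 0.0702 -0.0003  0.0126] z5-95 [-0.0007  0.0126  0.0173] ext [0.075 0.2   0.019]
```

```bash
python3 - <<'E'
from h import *
for n,cs in(("side",[(207,306),(240,251),(301,125),(336,333),(323,210)]),("top",[(206,138),(263,143),(456,148),(201,245),(326,204)])):
    s=pickle.load(open(n+"0.pkl","rb"));o=[]
    for u,v in cs: o.append(cv2.resize(s["frame"][v-20:v+20,u-20:u+20],(160,240)[:1]*2,interpolation=cv2.INTER_NEAREST))
    cv2.imwrite(f"pics/c_{n}.png",np.hstack(o)[:,:,::-1])
a=cv2.imread("pics/c_side.png");b=cv2.imread("pics/c_top.png");cv2.imwrite("pics/crops.png",np.vstack([a,b]))
E
```

```text
(no output)
```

View pics/crops.png

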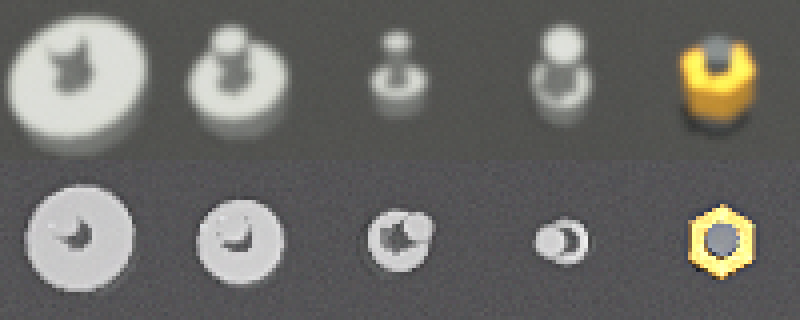

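```bash
cat > m.py <<'E'
from h import *
import sys
def fitc(xy):
    A=np.c_[2*xy,np.ones(len(xy))]; s=np.linalg.lstsq(A,(xy**2).sum(1),rcond=None)[0]
    return s[:2],np.sqrt(s[2]+s[0]**2+s[1]**2)
def comps(s):
    g=cv2.cvtColor(s["frame"],cv2.COLOR_RGB2HSV); m=((g[...,2]>95)&(g[...,1]<60)).astype(np.uint8)
    return m,cloud(s)
if __name__=="__main__":
    S={n:pickle.load(open(n+"0.pkl","rb")) for n in("side","top")}
    W={"w66":((207,306),(206,138)),"w52":((240,251),(263,143)),"w38":((301,125),(456,148)),"w26":((336,333),(201,245)),
       "r66":((259,209),(320,143)),"r52":((307,267),(263,206)),"r38":((390,149),(442,257)),"r26":((337,173),(390,206))}
    for k,(a,b) in W.items():
        kp={}
        for n,p in(("side",a),("top",b)):
            s=S[n]; m,C=comps(s); w=np.zeros_like(m); w[p[1]-28:p[1]+28,p[0]-28:p[0]+28]=1
            if k[0]=="w":
                kn=(C[...,2]>.044)&(w>0)&(m>0); P=C[kn]; v,u=np.nonzero(kn)
                kp[n]=(np.mean(u),np.mean(v))
                d=m*w*((C[...,2]>.012)&(C[...,2]<.028)); v,u=np.nonzero(d)
                Pd=onplane(s,np.c_[u,v],.02)[:,:2]; c,r=cv2.minEnclosingCircle(Pd.astype(np.float32))
                med=np.median(C[d>0][:,2])
                print(k,n,"knobN",kn.sum(),"knob@.046",onplane(s,kp[n],.048).round(4)[0],"disc c",np.round(c,4),"d",round(2*r,4),"discz",med.round(4))
            else:
                l=cv2.connectedComponents(m)[1]; q=l==l[p[1],p[0]]
                ct=max(cv2.findContours(q.astype(np.uint8),0,1)[0],key=len)[:,0]
                e=cv2.fitEllipse(ct); kp[n]=e[0]
                X=onplane(s,ct,.012)[:,:2]; c,r=fitc(X)
                v,u=np.nonzero(q); Z=C[...,2][q]; D=np.linalg.norm(C[...,:2][q]-c,axis=1)
                print(k,n,"c",c.round(4),"d",(2*r).round(4),"floor z",np.median(Z[D<r*.6]).round(4),"rim z",np.median(Z[(D>r-.008)&(D<r-.002)]).round(4))
        t,g=tri(S["side"],kp["side"],S["top"],kp["top"]); print("   tri",t.round(4),"gap",g.round(4))
E
python3 m.py
```

```text
w66 side knobN 85 knob@.046 [0.633  0.2905 0.048 ] disc c [0.6307 0.2932] d 0.0702 discz 0.0199
w66 top knobN 55 knob@.046 [0.6327 0.2921 0.048 ] disc c [0.6321 0.2905] d 0.0676 discz 0.0196
   tri [0.6322 0.2915 0.0499] gap 0.0
w52 side knobN 71 knob@.046 [0.6213 0.149  0.048 ] disc c [0.6121 0.1232] d 0.1158 discz 0.0211
w52 top knobN 53 knob@.046 [0.6212 0.1519 0.048 ] disc c [0.6193 0.1513] d 0.0541 discz 0.0195
   tri [0.6201 0.1514 0.0513] gap 0.0004
w38 side knobN 40 knob@.046 [ 0.6219 -0.3176  0.048 ] disc c [ 0.6201 -0.31  ] d 0.0499 discz 0.0209
w38 top knobN 54 knob@.046 [ 0.6203 -0.3157  0.048 ] disc c [ 0.6191 -0.3137] d 0.0394 discz 0.0187
   tri [ 0.6204 -0.3149  0.05  ] gap 0.0012
w26 side knobN 95 knob@.046 [0.3733 0.2839 0.048 ] disc c [0.3724 0.287 ] d 0.0279 discz 0.0198
w26 top knobN 49 knob@.046 [0.373 0.285 0.048] disc c [0.3726 0.2834] d 0.0252 discz 0.0191
   tri [0.3731 0.2846 0.0493] gap 0.0001
r66 side c [0.6246 0.0158] d 0.1039 floor z 0.0072 rim z 0.012
r66 top c [0.6252 0.0155] d 0.0961 floor z 0.0054 rim z 0.0116
   tri [0.6253 0.0155 0.0096] gap 0.0003
r52 side c [0.469  0.1463] d 0.0884 floor z 0.0072 rim z 0.0125
r52 top c [0.4695 0.1467] d 0.0821 floor z 0.0057 rim z 0.0117
   tri [0.4692 0.1467 0.0105] gap 0.0006
r38 side c [ 0.3575 -0.2811] d 0.0779 floor z 0.0078 rim z 0.012
r38 top c [ 0.358  -0.2803] d 0.0687 floor z 0.0052 rim z 0.0114
   tri [ 0.3576 -0.2802  0.0119] gap 0.0006
r26 side c [ 0.4741 -0.1555] d 0.0645 floor z 0.0083 rim z 0.012
r26 top c [ 0.4745 -0.1557] d 0.0561 floor z 0.0053 rim z 0.0109
   tri [ 0.4743 -0.1558  0.0111] gap 0.0003
```

```bash
cat > go.py <<'E'
from station import *
from h import *
import sys
s=sense(); p=s["tcp_pos"]; q=R.from_quat(s["tool_rot"])
M=q.as_matrix()
# keep yaw, make tool y point exactly down
y=np.array([0,0,-1.]); x=M[:,0].copy(); x[2]=0; x/=np.linalg.norm(x); T=R.from_matrix(np.c_[x,y,np.cross(x,y)])
print("t",round(s["t"],2),"tcp",p.round(4),"F",s["force"].round(1),"gap",round(s["finger_gap"],3),"q",s["q"].round(2))
print("rotvec to down",(q.inv()*T).as_rotvec().round(4), "x axis",M[:,0].round(3))
for a in sys.argv[1:]:
    t=np.array([float(v) for v in a.split(",")]); print(a,"shift cm",(q.inv().apply(t-p)*100).round(2),"dist",np.linalg.norm(t-p).round(3))
E
python3 go.py .632,.291,.14 .632,.291,.047
```

```text
t 0.1 tcp [0.1475 0.6067 0.2494] F [-0.8 -0.   0.5] gap 0.999 q [ 1.15  0.53  1.43  0.    1.18 -0.18]
rotvec to down [-0.0004 -0.     -0.0019] x axis [ 0.237  0.972 -0.002]
.632,.291,.14 shift cm [-19.2   10.96 -54.55] dist 0.589
.632,.291,.047 shift cm [-19.18  20.26 -54.55] dist 0.613
```

Emit:
{"method": "step_arm", "body": {
  "moves": [
    [0,0,0,-1.9,1,-5.4,-1],
    [0,0,0,-3.8,2.2,-10.9,-1],
    [0,0,0,-5.7,3.3,-16.3,-1],
    [0,0,0,-7.7,4.4,-21.8,-1],
    [0,0,0,-9.6,5.5,-27.3,-1],
    [0,0,0,-11.5,6.6,-32.7,-1],
    [0,0,0,-13.4,7.7,-38.2,-1],
    [0,0,0,-15.3,8.8,-43.6,-1],
    [0,0,0,-17.3,9.9,-49,-1],
    [0,0,0,-18.5,10.5,-52.6,-1],
    [0,0,0,-19.2,11,-54.5,-1],
    [0,0,0,-19.2,11,-54.5,-1]
  ],
  "grip_force": 50
}}

```text
t: 1.6
tcp_pos: [0.6316, 0.2903, 0.1387]
tool_rot: [0.556, 0.435, -0.438, -0.556]
force: [0.3, 0.5, -0.5]
finger_gap: 1.002
```

```bash
python3 go.py .632,.291,.047
```

```text
t 1.6 tcp [0.6316 0.2903 0.1387] F [ 0.3  0.5 -0.5] gap 1.002 q [ 0.27  0.75  1.33 -0.    1.07 -1.06]
rotvec to down [-0.0019 -0.     -0.0025] x axis [ 0.238  0.971 -0.003]
.632,.291,.047 shift cm [ 0.1   9.17 -0.04] dist 0.092
```

Emit:
{"method": "step_arm", "body": {
  "moves": [
    [0,0,0,0.1,2,0,-1],
    [0,0,0,0.1,4,0,-1],
    [0,0,0,0.1,6,0,-1],
    [0,0,0,0.1,7.5,0,-0.5],
    [0,0,0,0.1,8.6,0,0],
    [0,0,0,0.1,9.1,0,0.2],
    [0,0,0,0.1,9.2,0,0.4],
    [0,0,0,0.1,9.2,0,0.4]
  ]
}}

```text
t: 2.6
tcp_pos: [0.6321, 0.2912, 0.0473]
tool_rot: [0.557, 0.436, -0.437, -0.556]
force: [0.3, -0.0, 0.7]
finger_gap: 0.304
```

```bash
python3 go.py .632,.291,.047; python3 - <<'E'
from station import *
from h import *
o=[]
for n in("side","top"):
    s=snapshot(n);C=R.from_quat(s["orientation"]).inv().apply(np.array([.632,.291,.05])-s["xyz"])
    f=K(s);u,v=int(f[0,0]*C[0]/C[2]+s["cx"]),int(f[0,0]*C[1]/C[2]+s["cy"])
    o.append(cv2.resize(s["frame"][v-50:v+50,u-50:u+50],(400,400)))
cv2.imwrite("pics/g66.png",np.hstack(o)[:,:,::-1])
E
```

```text
t 2.6 tcp [0.6321 0.2912 0.0473] F [ 0.3 -0.   0.7] gap 0.304 q [ 0.27  0.87  1.36 -0.    0.91 -1.06]
rotvec to down [-0.0009 -0.     -0.0019] x axis [ 0.238  0.971 -0.002]
.632,.291,.047 shift cm [-0.02  0.03  0.01] dist 0.0
```

View pics/g66.png

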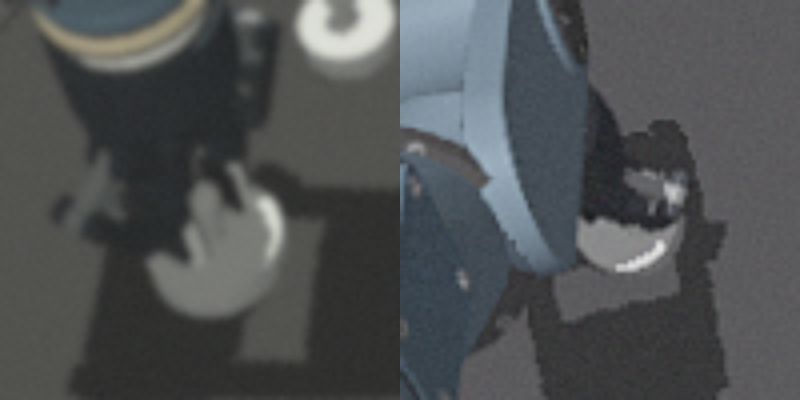

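In the left half of the crop the jaws straddle the knob over the disc, at about (220,200). Now I close and lift slightly.

Emit:
{"method": "step_arm", "body": {
  "moves": [
    [0,0,0,0,0,0,0.6],
    [0,0,0,0,0,0,0.8],
    [0,0,0,0,0,0,1],
    [0,0,0,0,0,0,1],
    [0,0,0,0,0,0,1],
    [0,0,0,0,-0.5,0,1],
    [0,0,0,0,-1.5,0,1],
    [0,0,0,0,-3,0,1],
    [0,0,0,0,-4,0,1],
    [0,0,0,0,-4,0,1]
  ]
}}

```text
t: 3.95
tcp_pos: [0.6332, 0.2917, 0.0892]
tool_rot: [0.557, 0.437, -0.436, -0.556]
force: [0.7, -0.2, -5.8]
finger_gap: 0.179
```

```bash
python3 go.py .6252,.0155,.13 .6252,.0155,.055; python3 - <<'E'
from station import *
from h import *
o=[]
for n in("side","top"):
    s=snapshot(n);C=R.from_quat(s["orientation"]).inv().apply(np.array([.632,.291,.07])-s["xyz"])
    f=K(s);u,v=int(f[0,0]*C[0]/C[2]+s["cx"]),int(f[0,0]*C[1]/C[2]+s["cy"])
    o.append(cv2.resize(s["frame"][v-50:v+50,u-50:u+50],(400,400)))
cv2.imwrite("pics/g66b.png",np.hstack(o)[:,:,::-1])
E
```

```text
t 3.95 tcp [0.6332 0.2917 0.0892] F [ 0.7 -0.2 -5.8] gap 0.179 q [ 0.27  0.81  1.35 -0.    0.98 -1.06]
rotvec to down [ 0.0022  0.     -0.0001] x axis [ 0.238  0.971 -0.   ]
.6252,.0155,.13 shift cm [-27.01  -4.07  -5.8 ] dist 0.279
.6252,.0155,.055 shift cm [-27.01   3.43  -5.79] dist 0.278
```

View pics/g66b.png

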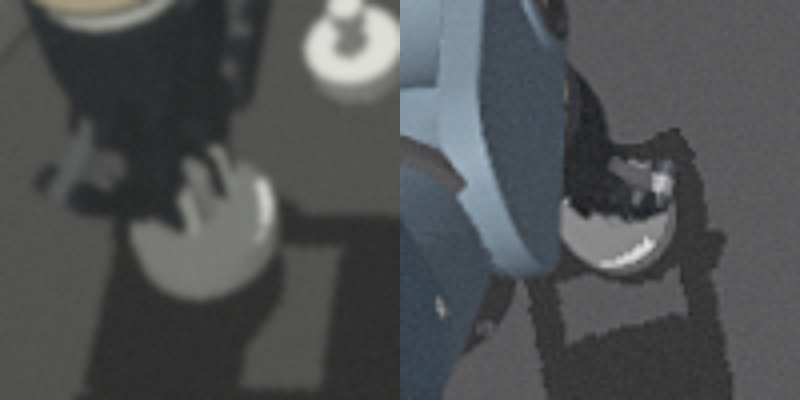

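Force (−5.8 N) and gap (0.18) confirm the weight hangs in the jaws. Now across, high over the 52 mm weight.

Emit:
{"method": "step_arm", "body": {
  "moves": [
    [0,0,0,0,-2,0,1],
    [0,0,0,0,-4.5,0,1],
    [0,0,0,-1,-6,-0.2,1],
    [0,0,0,-4,-6,-0.9,1],
    [0,0,0,-8,-6,-1.7,1],
    [0,0,0,-12,-6,-2.6,1],
    [0,0,0,-16,-6,-3.4,1],
    [0,0,0,-20,-6,-4.3,1],
    [0,0,0,-23.5,-6,-5.1,1],
    [0,0,0,-26,-5,-5.6,1],
    [0,0,0,-27,-4,-5.8,1],
    [0,0,0,-27,-4,-5.8,1]
  ]
}}

```text
t: 5.55
tcp_pos: [0.6232, 0.0148, 0.1272]
tool_rot: [-0.556, -0.435, 0.437, 0.557]
force: [-0.3, 1.2, -6.5]
finger_gap: 0.177
```

```bash
cat > look.py <<'E'
from station import *
from h import *
import sys
P=np.array([float(v) for v in sys.argv[2].split(",")]);o=[]
for n in("side","top"):
    s=snapshot(n);pickle.dump(s,open(n+"1.pkl","wb"));C=R.from_quat(s["orientation"]).inv().apply(P-s["xyz"])
    f=K(s);u,v=int(f[0,0]*C[0]/C[2]+s["cx"]),int(f[0,0]*C[1]/C[2]+s["cy"]); v=min(max(v,50),350);u=min(max(u,50),590)
    o.append(cv2.resize(s["frame"][v-50:v+50,u-50:u+50],(400,400),interpolation=cv2.INTER_CUBIC))
cv2.imwrite("pics/"+sys.argv[1],np.hstack(o)[:,:,::-1])
E
python3 go.py .6252,.0155,.056 ; python3 look.py p66.png .6252,.0155,.06
```

```text
t 5.55 tcp [0.6232 0.0148 0.1272] F [-0.3  1.2 -6.5] gap 0.177 q [-0.15  0.68  1.53 -0.    0.93 -1.48]
rotvec to down [-0.0033 -0.     -0.0017] x axis [ 0.24   0.971 -0.002]
.6252,.0155,.056 shift cm [ 0.13  7.12 -0.2 ] dist 0.071
```

View pics/p66.png

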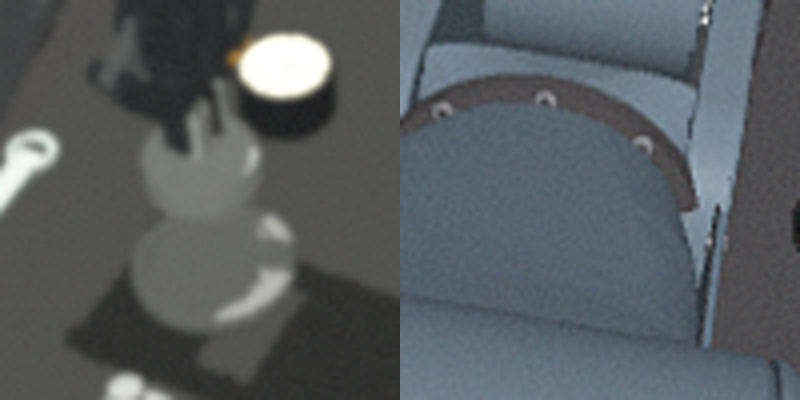

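The disc hangs level above the rest in the side view, at about (200,165) in the crop, with the rest at (215,265). Lowering.

Emit:
{"method": "step_arm", "body": {
  "moves": [
    [0,0,0,0.15,2,-0.2,1],
    [0,0,0,0.15,4,-0.2,1],
    [0,0,0,0.15,5.5,-0.2,1],
    [0,0,0,0.15,6.3,-0.2,1],
    [0,0,0,0.15,6.8,-0.2,1],
    [0,0,0,0.15,7,-0.2,1],
    [0,0,0,0.15,7.1,-0.2,1],
    [0,0,0,0.15,7.1,-0.2,1]
  ]
}}

```text
t: 6.65
tcp_pos: [0.6265, 0.017, 0.0575]
tool_rot: [0.556, 0.436, -0.437, -0.556]
force: [-0.0, 0.4, -5.3]
finger_gap: 0.177
```

```bash
python3 go.py .6252,.0155,.0533 ; python3 look.py p66b.png .6252,.0155,.03
```

```text
t 6.65 tcp [0.6265 0.017  0.0575] F [-0.   0.4 -5.3] gap 0.177 q [-0.15  0.79  1.56 -0.    0.8  -1.48]
rotvec to down [-0.0003 -0.     -0.0012] x axis [ 0.238  0.971 -0.001]
.6252,.0155,.0533 shift cm [-0.17  0.42  0.09] dist 0.005
```

View pics/p66b.png

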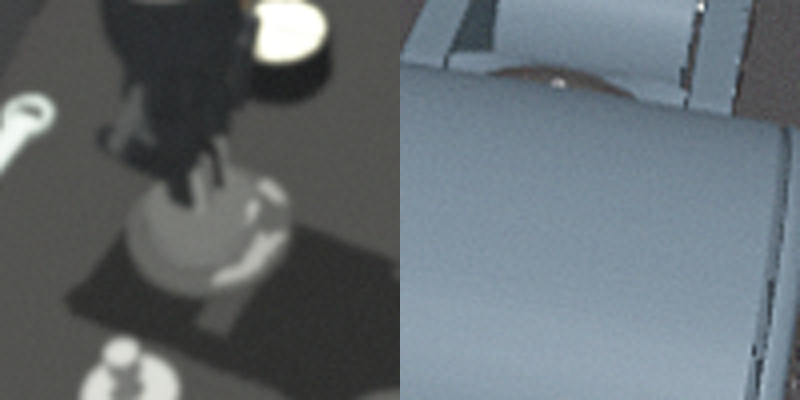

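Emit:
{"method": "step_arm", "body": {
  "moves": [
    [0,0,0,-0.15,0.1,0.1,1],
    [0,0,0,-0.15,0.2,0.1,1],
    [0,0,0,-0.15,0.25,0.1,1],
    [0,0,0,-0.15,0.3,0.1,1],
    [0,0,0,-0.15,0.35,0.1,1],
    [0,0,0,-0.15,0.35,0.1,1]
  ]
}}

```text
t: 7.5
tcp_pos: [0.6251, 0.0157, 0.054]
tool_rot: [0.556, 0.436, -0.437, -0.556]
force: [0.2, -0.0, -4.6]
finger_gap: 0.172
```

Emit:
{"method": "step_arm", "body": {
  "moves": [
    [0,0,0,0,0.05,0,1],
    [0,0,0,0,0.1,0,1],
    [0,0,0,0,0.1,0,1]
  ]
}}

```text
t: 7.88
tcp_pos: [0.6251, 0.0157, 0.0539]
tool_rot: [0.557, 0.436, -0.437, -0.556]
force: [-3.6, -1.1, 5.0]
finger_gap: 0.18
```

Contact: the force flipped to +5 N at z = 0.054, as expected. Releasing.

Emit:
{"method": "step_arm", "body": {
  "moves": [
    [0,0,0,0,0,0,0.5],
    [0,0,0,0,0,0,0.3],
    [0,0,0,0,0,0,0.1],
    [0,0,0,0,-0.2,0,-0.2],
    [0,0,0,0,-0.8,0,-0.5],
    [0,0,0,0,-2,0,-0.6],
    [0,0,0,0,-4,0,-0.8],
    [0,0,0,0,-6.5,0,-1],
    [0,0,0,0,-8,0,-1],
    [0,0,0,0,-8.5,0,-1]
  ]
}}

```text
t: 9.12
tcp_pos: [0.6259, 0.0157, 0.1408]
tool_rot: [0.557, 0.437, -0.436, -0.555]
force: [0.2, 0.9, 0.1]
finger_gap: 0.999
```

```bash
python3 go.py .6195,.1513,.13 .6195,.1513,.047; python3 look.py p66c.png .6252,.0155,.03
```

```text
t 9.12 tcp [0.6259 0.0157 0.1408] F [0.2 0.9 0.1] gap 0.999 q [-0.15  0.66  1.52 -0.    0.95 -1.48]
rotvec to down [ 0.0029  0.     -0.001 ] x axis [ 0.238  0.971 -0.001]
.6195,.1513,.13 shift cm [13.02  1.05  3.85] dist 0.136
.6195,.1513,.047 shift cm [13.03  9.35  3.88] dist 0.165
```

View pics/p66c.png

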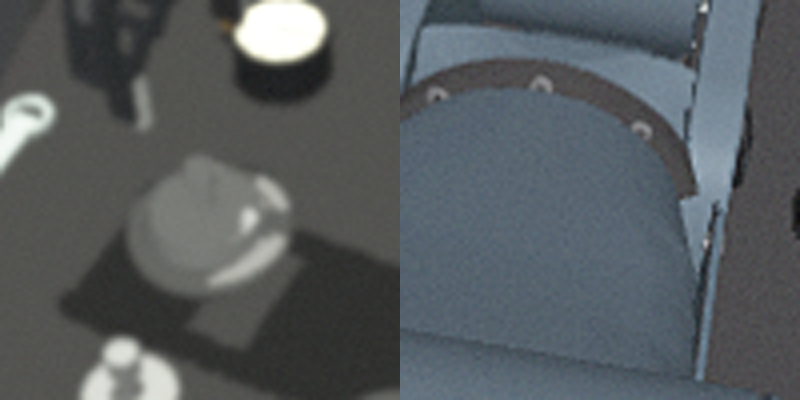

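The weight sits upright in the rest, seen at (210,215) in the side crop. Next, the 52 mm weight.

Emit:
{"method": "step_arm", "body": {
  "moves": [
    [0,0,0,4,0,1.2,-1],
    [0,0,0,9,0,2.7,-1],
    [0,0,0,12,0.6,3.6,-1],
    [0,0,0,13,1.5,3.9,-1],
    [0,0,0,13,3.5,3.9,-1],
    [0,0,0,13,6,3.9,-0.8],
    [0,0,0,13,8,3.9,-0.5],
    [0,0,0,13,9,3.9,0],
    [0,0,0,13,9.3,3.9,0.2],
    [0,0,0,13,9.3,3.9,0.3],
    [0,0,0,13,9.3,3.9,0.3]
  ]
}}

```text
t: 10.6
tcp_pos: [0.619, 0.1512, 0.0472]
tool_rot: [0.557, 0.437, -0.436, -0.555]
force: [0.2, -0.5, 0.1]
finger_gap: 0.349
```

```bash
python3 go.py .6195,.1513,.047;python3 look.py g52.png .6195,.1513,.04
```

```text
t 10.6 tcp [0.619  0.1512 0.0472] F [ 0.2 -0.5  0.1] gap 0.349 q [ 0.07  0.81  1.53 -0.    0.8  -1.26]
rotvec to down [ 0.0026  0.     -0.0007] x axis [ 0.238  0.971 -0.001]
.6195,.1513,.047 shift cm [ 0.02  0.02 -0.04] dist 0.001
```

View pics/g52.png

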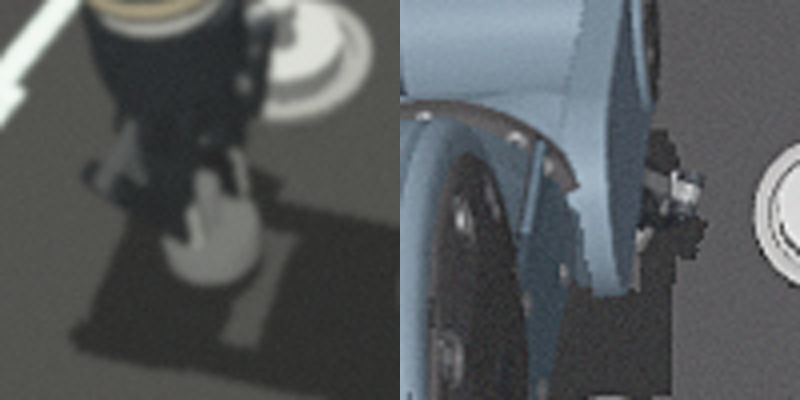

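The jaws straddle the knob at about (210,190) in the crop, and the rest66 with its weight is visible at top right.

Emit:
{"method": "step_arm", "body": {
  "moves": [
    [0,0,0,0,0,0,0.6],
    [0,0,0,0,0,0,0.8],
    [0,0,0,0,0,0,1],
    [0,0,0,0,0,0,1],
    [0,0,0,0,0,0,1],
    [0,0,0,0,-0.5,0,1],
    [0,0,0,0,-1.5,0,1],
    [0,0,0,0,-3.5,0,1],
    [0,0,0,0,-5.5,0,1],
    [0,0,0,0,-6.5,0,1],
    [0,0,0,0,-7,0,1]
  ]
}}

```text
t: 12.08
tcp_pos: [0.6192, 0.1514, 0.1186]
tool_rot: [0.557, 0.437, -0.436, -0.555]
force: [0.2, -0.0, -3.2]
finger_gap: 0.176
```

```bash
python3 go.py .4694,.1466,.115 .4694,.1466,.06
```

```text
t 12.07 tcp [0.6192 0.1514 0.1186] F [ 0.2 -0.  -3.2] gap 0.176 q [ 0.07  0.7   1.51 -0.    0.93 -1.26]
rotvec to down [ 0.0041  0.     -0.0002] x axis [ 0.238  0.971 -0.   ]
.4694,.1466,.115 shift cm [-4.03  0.3  14.43] dist 0.15
.4694,.1466,.06 shift cm [-4.02  5.8  14.46] dist 0.161
```

Emit:
{"method": "step_arm", "body": {
  "moves": [
    [0,0,0,-0.6,0,2,1],
    [0,0,0,-1.5,0,5.5,1],
    [0,0,0,-2.6,0,9.5,1],
    [0,0,0,-3.5,0,12.5,1],
    [0,0,0,-4,0.3,14.2,1],
    [0,0,0,-4,0.8,14.4,1],
    [0,0,0,-4,2,14.4,1],
    [0,0,0,-4,3.5,14.4,1],
    [0,0,0,-4,4.8,14.4,1],
    [0,0,0,-4,5.5,14.4,1],
    [0,0,0,-4,5.8,14.4,1],
    [0,0,0,-4,5.8,14.4,1]
  ]
}}

```text
t: 13.58
tcp_pos: [0.4701, 0.1467, 0.0599]
tool_rot: [0.557, 0.437, -0.436, -0.555]
force: [0.2, -0.2, -2.7]
finger_gap: 0.177
```

```bash
python3 go.py .4694,.1466,.0535;python3 look.py p52.png .4694,.1466,.03
```

```text
t 13.57 tcp [0.4701 0.1467 0.0599] F [ 0.2 -0.2 -2.7] gap 0.177 q [ 0.08  0.68  1.91 -0.    0.55 -1.25]
rotvec to down [ 0.004   0.     -0.0003] x axis [ 0.238  0.971 -0.   ]
.4694,.1466,.0535 shift cm [-0.02  0.64  0.07] dist 0.006
```

View pics/p52.png

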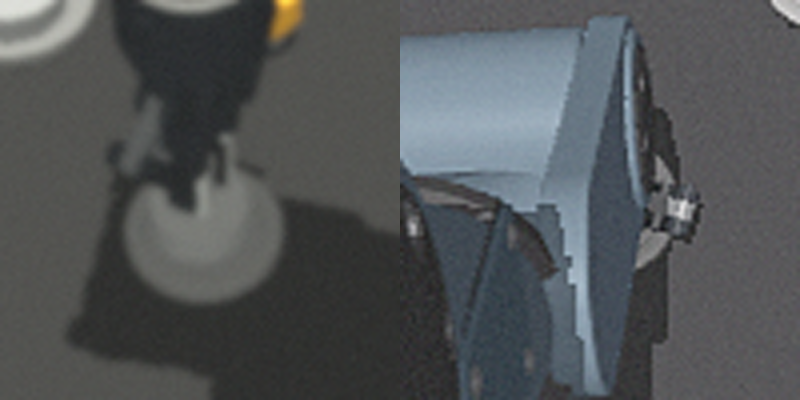

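The disc is over the recess at about (200,235). Lowering at 1 mm per row.

Emit:
{"method": "step_arm", "body": {
  "moves": [
    [0,0,0,0,0.1,0.07,1],
    [0,0,0,0,0.2,0.07,1],
    [0,0,0,0,0.3,0.07,1],
    [0,0,0,0,0.4,0.07,1],
    [0,0,0,0,0.5,0.07,1],
    [0,0,0,0,0.55,0.07,1],
    [0,0,0,0,0.6,0.07,1],
    [0,0,0,0,0.6,0.07,1]
  ]
}}

```text
t: 14.68
tcp_pos: [0.4696, 0.1469, 0.0542]
tool_rot: [0.558, 0.438, -0.436, -0.555]
force: [-0.8, -0.1, -3.7]
finger_gap: 0.176
```

Emit:
{"method": "step_arm", "body": {
  "moves": [
    [0,0,0,0,0.05,0,1],
    [0,0,0,0,0.1,0,1],
    [0,0,0,0,0.1,0,1]
  ]
}}

```text
t: 15.05
tcp_pos: [0.4697, 0.1468, 0.0537]
tool_rot: [0.558, 0.438, -0.435, -0.555]
force: [-1.1, -1.4, 3.8]
finger_gap: 0.177
```

Contact again at 0.0537. Releasing and retreating.

Emit:
{"method": "step_arm", "body": {
  "moves": [
    [0,0,0,0,0,0,0.5],
    [0,0,0,0,0,0,0.3],
    [0,0,0,0,0,0,0.1],
    [0,0,0,0,-0.2,0,-0.2],
    [0,0,0,0,-0.8,0,-0.5],
    [0,0,0,0,-2,0,-0.6],
    [0,0,0,0,-4,0,-0.8],
    [0,0,0,0,-6.5,0,-1],
    [0,0,0,0,-8.5,0,-1],
    [0,0,0,0,-9,0,-1]
  ]
}}

```text
t: 16.3
tcp_pos: [0.4701, 0.147, 0.1455]
tool_rot: [0.558, 0.439, -0.434, -0.554]
force: [-0.5, -0.7, -0.8]
finger_gap: 0.999
```

```bash
python3 go.py .6195,-.3142,.14 ; python3 look.py p52c.png .4694,.1466,.03
```

```text
t 16.3 tcp [0.4701 0.147  0.1455] F [-0.5 -0.7 -0.8] gap 0.999 q [ 0.08  0.52  1.86 -0.    0.75 -1.25]
rotvec to down [ 0.0088 -0.      0.0012] x axis [0.237 0.971 0.001]
.6195,-.3142,.14 shift cm [-41.26   0.73 -25.46] dist 0.485
```

View pics/p52c.png

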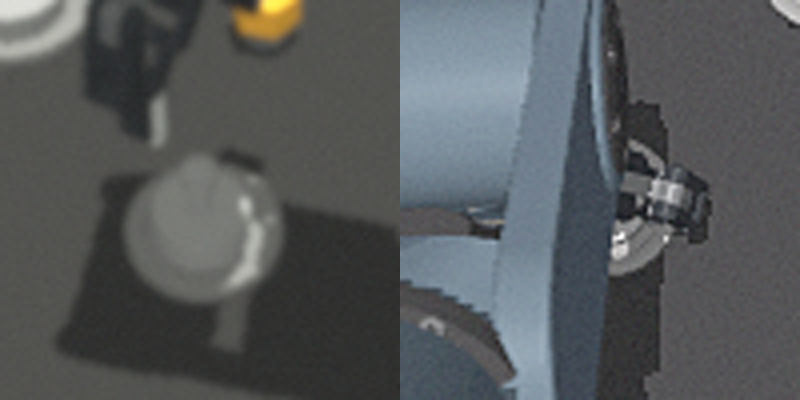

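The 52 weight sits upright inside its rest, at about (205,225). Now to the 38 weight, also taking out the small tilt.

Emit:
{"method": "step_arm", "body": {
  "moves": [
    [0.009,0,0,-3,0,-1.9,-1],
    [0.009,0,0,-7.5,0.1,-4.6,-1],
    [0.009,0,0,-12.5,0.2,-7.7,-1],
    [0.009,0,0,-17.5,0.3,-10.8,-1],
    [0.009,0,0,-22.5,0.4,-13.9,-1],
    [0.009,0,0,-27.5,0.5,-17,-1],
    [0.009,0,0,-32.5,0.6,-20,-1],
    [0.009,0,0,-37,0.7,-22.8,-1],
    [0.009,0,0,-40,0.7,-24.7,-1],
    [0.009,0,0,-41.3,0.7,-25.5,-1],
    [0.009,0,0,-41.3,0.7,-25.5,-1]
  ]
}}

```text
t: 17.77
tcp_pos: [0.6186, -0.3147, 0.1379]
tool_rot: [-0.555, -0.436, 0.437, 0.558]
force: [-0.9, -0.3, -0.3]
finger_gap: 0.997
```

```bash
python3 go.py .6195,-.3142,.047
```

```text
t 17.77 tcp [ 0.6186 -0.3147  0.1379] F [-0.9 -0.3 -0.3] gap 0.997 q [-0.63  0.75  1.33  0.    1.07 -1.96]
rotvec to down [-0.0039  0.      0.0016] x axis [0.238 0.971 0.002]
.6195,-.3142,.047 shift cm [ 0.05  9.09 -0.11] dist 0.091
```

Emit:
{"method": "step_arm", "body": {
  "moves": [
    [0,0,0,0.05,2,-0.1,-1],
    [0,0,0,0.05,4,-0.1,-1],
    [0,0,0,0.05,6,-0.1,-1],
    [0,0,0,0.05,7.5,-0.1,-0.5],
    [0,0,0,0.05,8.6,-0.1,0],
    [0,0,0,0.05,9,-0.1,0.2],
    [0,0,0,0.05,9.1,-0.1,0.3],
    [0,0,0,0.05,9.1,-0.1,0.3]
  ]
}}

```text
t: 18.77
tcp_pos: [0.6198, -0.3145, 0.0475]
tool_rot: [-0.555, -0.436, 0.437, 0.557]
force: [0.9, 0.5, 0.8]
finger_gap: 0.35
```

```bash
python3 go.py .6195,-.3142,.047;python3 look.py g38.png .6195,-.3142,.04
```

```text
t 18.77 tcp [ 0.6198 -0.3145  0.0475] F [0.9 0.5 0.8] gap 0.35 q [-0.63  0.87  1.37 -0.    0.91 -1.96]
rotvec to down [-0.0028  0.      0.0011] x axis [0.238 0.971 0.001]
.6195,-.3142,.047 shift cm [0.03 0.05 0.03] dist 0.001
```

View pics/g38.png

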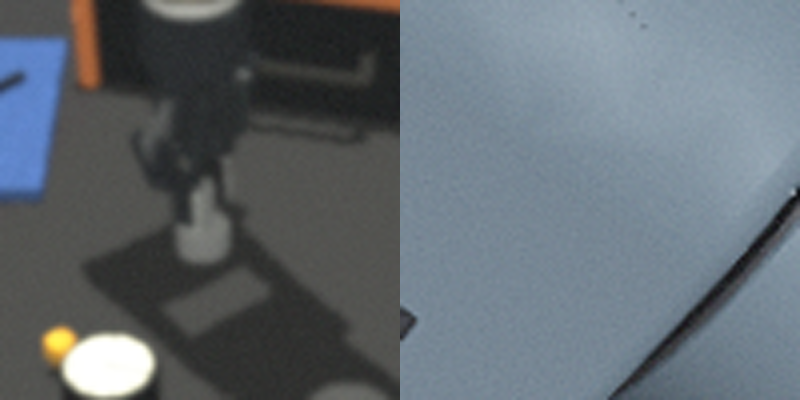

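The jaws straddle the knob at (203,200).

Emit:
{"method": "step_arm", "body": {
  "moves": [
    [0,0,0,0,0.05,0,0.6],
    [0,0,0,0,0.05,0,0.8],
    [0,0,0,0,0.05,0,1],
    [0,0,0,0,0.05,0,1],
    [0,0,0,0,0.05,0,1],
    [0,0,0,0,-0.5,0,1],
    [0,0,0,0,-1.5,0,1],
    [0,0,0,0,-3.5,0,1],
    [0,0,0,0,-5.5,0,1],
    [0,0,0,0,-6.5,0,1],
    [0,0,0,0,-7,0,1]
  ]
}}

```text
t: 20.25
tcp_pos: [0.6203, -0.3149, 0.1191]
tool_rot: [-0.556, -0.436, 0.436, 0.557]
force: [0.6, 0.5, -2.1]
finger_gap: 0.18
```

```bash
python3 go.py .3578,-.2806,.115 .3578,-.2806,.06; python3 look.py l38.png .6195,-.3142,.08
```

```text
t 20.25 tcp [ 0.6203 -0.3149  0.1191] F [ 0.6  0.5 -2.1] gap 0.18 q [-0.63  0.77  1.34  0.    1.03 -1.96]
rotvec to down [-0.0011  0.      0.0005] x axis [0.238 0.971 0.   ]
.3578,-.2806,.115 shift cm [-2.93  0.43 26.31] dist 0.265
.3578,-.2806,.06 shift cm [-2.93  5.93 26.3 ] dist 0.271
```

View pics/l38.png

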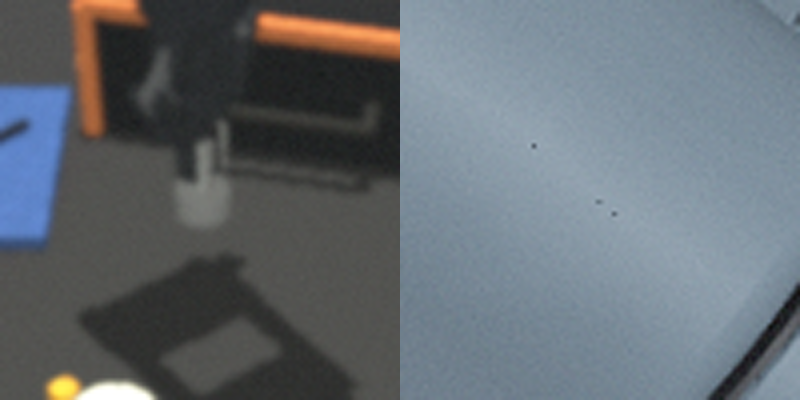

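Held and lifted, level at (203,200). Carrying to rest38.

Emit:
{"method": "step_arm", "body": {
  "moves": [
    [0,0,0,-0.3,0,2,1],
    [0,0,0,-0.6,0,6,1],
    [0,0,0,-1.2,0,10.5,1],
    [0,0,0,-1.7,0,15,1],
    [0,0,0,-2.2,0,19.5,1],
    [0,0,0,-2.6,0.2,23.5,1],
    [0,0,0,-2.9,0.5,25.8,1],
    [0,0,0,-2.9,1.2,26.3,1],
    [0,0,0,-2.9,3,26.3,1],
    [0,0,0,-2.9,4.8,26.3,1],
    [0,0,0,-2.9,5.7,26.3,1],
    [0,0,0,-2.9,5.9,26.3,1]
  ]
}}

```text
t: 21.85
tcp_pos: [0.3581, -0.2802, 0.059]
tool_rot: [-0.555, -0.436, 0.437, 0.557]
force: [-0.6, -0.5, -2.0]
finger_gap: 0.179
```

```bash
python3 go.py .3578,-.2806,.0535;python3 look.py p38.png .3578,-.2806,.03
```

```text
t 21.85 tcp [ 0.3581 -0.2802  0.059 ] F [-0.6 -0.5 -2. ] gap 0.179 q [-0.91  0.66  2.   -0.    0.48 -2.24]
rotvec to down [-0.0023  0.      0.0012] x axis [0.238 0.971 0.001]
.3578,-.2806,.0535 shift cm [-0.05  0.55  0.01] dist 0.006
```

View pics/p38.png

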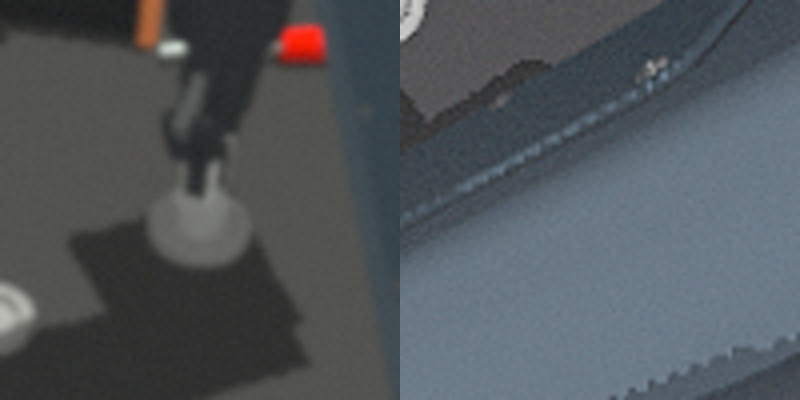

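The disc is over the recess at (200,225).

Emit:
{"method": "step_arm", "body": {
  "moves": [
    [0,0,0,0,0.1,0,1],
    [0,0,0,0,0.2,0,1],
    [0,0,0,0,0.3,0,1],
    [0,0,0,0,0.4,0,1],
    [0,0,0,0,0.5,0,1],
    [0,0,0,0,0.5,0,1],
    [0,0,0,0,0.55,0,1],
    [0,0,0,0,0.55,0,1]
  ]
}}

```text
t: 22.95
tcp_pos: [0.358, -0.2803, 0.0542]
tool_rot: [-0.556, -0.436, 0.437, 0.557]
force: [0.1, -1.0, -2.5]
finger_gap: 0.177
```

Emit:
{"method": "step_arm", "body": {
  "moves": [
    [0,0,0,0,0.05,0,1],
    [0,0,0,0,0.1,0,1],
    [0,0,0,0,0.1,0,1]
  ]
}}

```text
t: 23.32
tcp_pos: [0.3581, -0.2803, 0.0537]
tool_rot: [-0.556, -0.436, 0.437, 0.557]
force: [-0.9, 0.3, 4.7]
finger_gap: 0.18
```

Emit:
{"method": "step_arm", "body": {
  "moves": [
    [0,0,0,0,0,0,0.5],
    [0,0,0,0,0,0,0.3],
    [0,0,0,0,0,0,0.1],
    [0,0,0,0,-0.2,0,-0.2],
    [0,0,0,0,-0.8,0,-0.5],
    [0,0,0,0,-2,0,-0.6],
    [0,0,0,0,-4,0,-0.8],
    [0,0,0,0,-6.5,0,-1],
    [0,0,0,0,-8.5,0,-1],
    [0,0,0,0,-9,0,-1]
  ]
}}

```text
t: 24.58
tcp_pos: [0.3587, -0.2809, 0.1454]
tool_rot: [0.557, 0.436, -0.437, -0.555]
force: [0.8, 0.2, 0.3]
finger_gap: 1.004
```

```bash
python3 go.py .45,0,.145 .3728,.2842,.145; python3 look.py p38c.png .3578,-.2806,.03
```

```text
t 24.57 tcp [ 0.3587 -0.2809  0.1454] F [0.8 0.2 0.3] gap 1.004 q [-0.91  0.48  1.95 -0.    0.71 -2.24]
rotvec to down [ 0.0016  0.     -0.0019] x axis [ 0.238  0.971 -0.002]
.45,0,.145 shift cm [ 2.946e+01 -1.000e-02 -2.190e+00] dist 0.295
.3728,.2842,.145 shift cm [55.22 -0.08 12.08] dist 0.565
```

View pics/p38c.png

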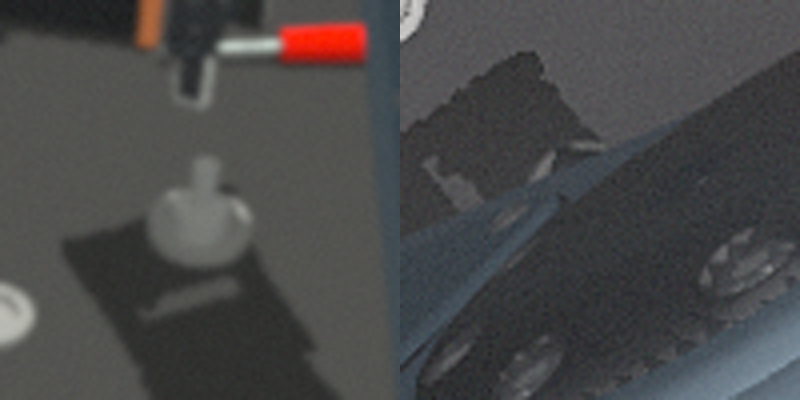

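The 38 weight stands upright in its rest at (200,205). Now the 26 weight, via an arc clear of the base.

Emit:
{"method": "step_arm", "body": {
  "moves": [
    [0,0,0,3,0,-0.8,-1],
    [0,0,0,8,0,-1.5,-1],
    [0,0,0,13.5,0,-2,-1],
    [0,0,0,19,0,-2.4,-1],
    [0,0,0,24.5,0,-2.4,-1],
    [0,0,0,30,0,-1.8,-1],
    [0,0,0,35,0,0.3,-1],
    [0,0,0,40,0,3,-1],
    [0,0,0,45,0,6,-1],
    [0,0,0,50,0,9,-1],
    [0,0,0,54,0,11.3,-1],
    [0,0,0,55.2,0,12.1,-1]
  ]
}}

```text
t: 26.18
tcp_pos: [0.3708, 0.2862, 0.1432]
tool_rot: [0.556, 0.437, -0.438, -0.555]
force: [0.3, 0.0, 0.5]
finger_gap: 1.004
```

```bash
python3 go.py .3728,.2842,.047; python3 look.py a26.png .3728,.2842,.03
```

```text
t 26.18 tcp [0.3708 0.2862 0.1432] F [0.3 0.  0.5] gap 1.004 q [ 0.42  0.5   1.92 -0.    0.72 -0.92]
rotvec to down [-0.0011 -0.     -0.0016] x axis [ 0.234  0.972 -0.002]
.3728,.2842,.047 shift cm [-0.13  9.62 -0.26] dist 0.096
```

View pics/a26.png

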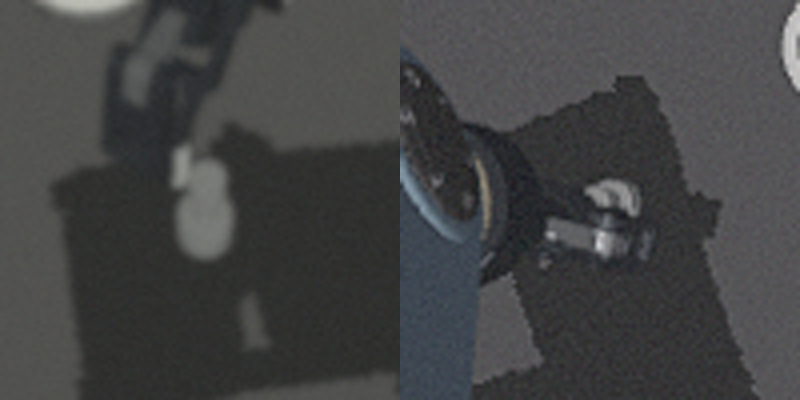

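The weight stands untouched at (207,210), with the gripper above it. Descending.

Emit:
{"method": "step_arm", "body": {
  "moves": [
    [0,0,0,-0.13,1.5,-0.26,-1],
    [0,0,0,-0.13,3,-0.26,-1],
    [0,0,0,-0.13,5.5,-0.26,-1],
    [0,0,0,-0.13,7.5,-0.26,-0.5],
    [0,0,0,-0.13,9,-0.26,0],
    [0,0,0,-0.13,9.5,-0.26,0.2],
    [0,0,0,-0.13,9.6,-0.26,0.3],
    [0,0,0,-0.13,9.6,-0.26,0.3]
  ]
}}

```text
t: 27.28
tcp_pos: [0.3738, 0.283, 0.0478]
tool_rot: [0.556, 0.437, -0.438, -0.556]
force: [-0.4, -0.0, 1.3]
finger_gap: 0.348
```

```bash
python3 go.py .3728,.2842,.047;python3 look.py g26.png .3728,.2842,.04
```

```text
t 27.27 tcp [0.3738 0.283  0.0478] F [-0.4 -0.   1.3] gap 0.348 q [ 0.41  0.7   1.97 -0.    0.48 -0.92]
rotvec to down [-0.0002 -0.     -0.0012] x axis [ 0.235  0.972 -0.001]
.3728,.2842,.047 shift cm [0.09 0.08 0.12] dist 0.002
```

View pics/g26.png

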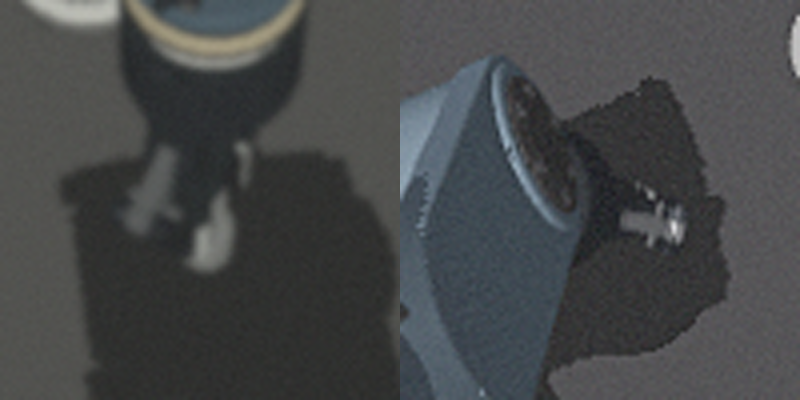

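The jaws are around the knob at (212,215). Trim, close, lift.

Emit:
{"method": "step_arm", "body": {
  "moves": [
    [0,0,0,0.1,0.08,0.12,0.4],
    [0,0,0,0.1,0.08,0.12,0.6],
    [0,0,0,0.1,0.08,0.12,1],
    [0,0,0,0.1,0.08,0.12,1],
    [0,0,0,0.1,0.08,0.12,1],
    [0,0,0,0.1,0.08,0.12,1],
    [0,0,0,0.1,-0.5,0.12,1],
    [0,0,0,0.1,-1.5,0.12,1],
    [0,0,0,0.1,-3.5,0.12,1],
    [0,0,0,0.1,-5.5,0.12,1],
    [0,0,0,0.1,-7.5,0.12,1],
    [0,0,0,0.1,-8.5,0.12,1]
  ]
}}

```text
t: 28.88
tcp_pos: [0.3732, 0.2847, 0.1342]
tool_rot: [0.556, 0.438, -0.437, -0.555]
force: [-0.8, -1.1, -1.2]
finger_gap: 0.175
```

```bash
python3 go.py .42,.05,.15 .4744,-.1556,.14 .4744,-.1556,.06; python3 look.py l26.png .3728,.2842,.09
```

```text
t 28.88 tcp [0.3732 0.2847 0.1342] F [-0.8 -1.1 -1.2] gap 0.175 q [ 0.41  0.52  1.92 -0.    0.7  -0.92]
rotvec to down [ 0.0016 -0.      0.0002] x axis [0.235 0.972 0.   ]
.42,.05,.15 shift cm [-21.71  -1.57 -10.07] dist 0.24
.4744,-.1556,.14 shift cm [-40.42  -0.55 -20.19] dist 0.452
.4744,-.1556,.06 shift cm [-40.42   7.45 -20.18] dist 0.458
```

View pics/l26.png

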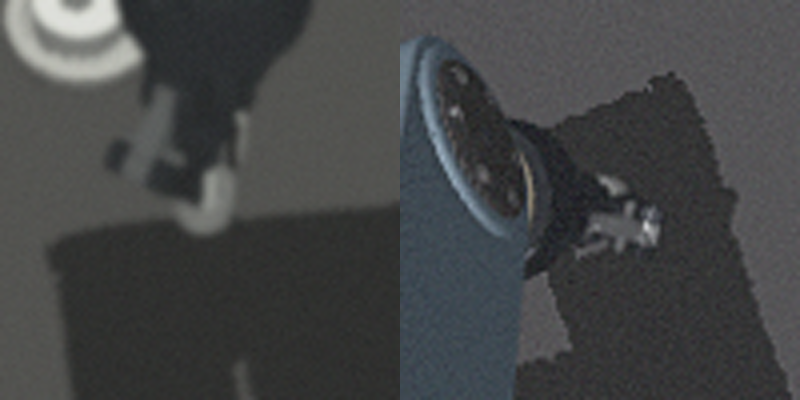

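Held at (207,200), above its shadow. Carrying to rest26 at a raised height over the coupling zone.

Emit:
{"method": "step_arm", "body": {
  "moves": [
    [0,0,0,-2,-0.8,-1,1],
    [0,0,0,-6,-1.5,-3,1],
    [0,0,0,-10.5,-1.5,-5.3,1],
    [0,0,0,-15,-1.5,-7.5,1],
    [0,0,0,-19.5,-1.5,-9.8,1],
    [0,0,0,-24,-1.5,-12,1],
    [0,0,0,-28.5,-1.5,-14.3,1],
    [0,0,0,-33,-1.5,-16.5,1],
    [0,0,0,-37,-1,-18.5,1],
    [0,0,0,-39.6,-0.6,-19.8,1],
    [0,0,0,-40.4,0,-20.2,1],
    [0,0,0,-40.4,1,-20.2,1]
  ]
}}

```text
t: 30.48
tcp_pos: [0.4743, -0.155, 0.1233]
tool_rot: [0.556, 0.438, -0.437, -0.556]
force: [0.4, 0.4, -0.8]
finger_gap: 0.182
```

```bash
python3 go.py .4744,-.1556,.06
```

```text
t 30.48 tcp [ 0.4743 -0.155   0.1233] F [ 0.4  0.4 -0.8] gap 0.182 q [-0.54  0.56  1.86  0.    0.72 -1.88]
rotvec to down [ 0.0011 -0.      0.0011] x axis [0.236 0.972 0.001]
.4744,-.1556,.06 shift cm [-0.06  6.33 -0.01] dist 0.063
```

Emit:
{"method": "step_arm", "body": {
  "moves": [
    [0,0,0,-0.06,1.5,0,1],
    [0,0,0,-0.06,3,0,1],
    [0,0,0,-0.06,4.5,0,1],
    [0,0,0,-0.06,5.5,0,1],
    [0,0,0,-0.06,6,0,1],
    [0,0,0,-0.06,6.2,0,1],
    [0,0,0,-0.06,6.2,0,1]
  ]
}}

```text
t: 31.35
tcp_pos: [0.4744, -0.1557, 0.0615]
tool_rot: [0.556, 0.438, -0.436, -0.556]
force: [1.0, -0.7, -1.2]
finger_gap: 0.18
```

```bash
python3 go.py .4744,-.1556,.0535;python3 look.py p26.png .4744,-.1556,.03
```

```text
t 31.35 tcp [ 0.4744 -0.1557  0.0615] F [ 1.  -0.7 -1.2] gap 0.18 q [-0.54  0.68  1.89  0.    0.57 -1.88]
rotvec to down [ 0.0015 -0.      0.0009] x axis [0.236 0.972 0.001]
.4744,-.1556,.0535 shift cm [0.01 0.8  0.  ] dist 0.008
```

View pics/p26.png

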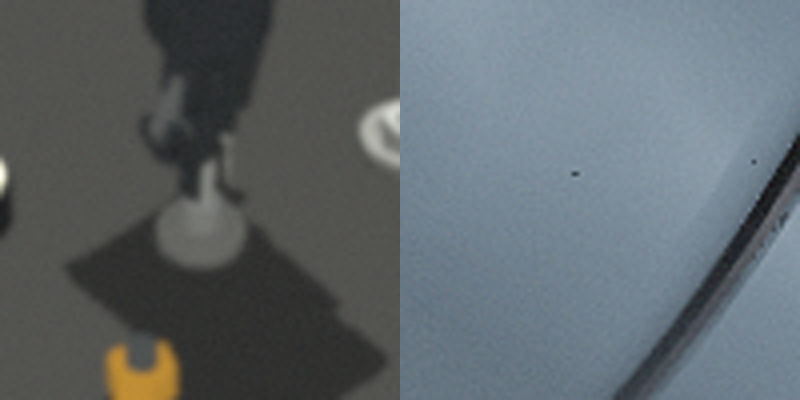

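Over the recess at (203,230), with the coupling well clear at (142,370).

Emit:
{"method": "step_arm", "body": {
  "moves": [
    [0,0,0,0,0.1,0,1],
    [0,0,0,0,0.2,0,1],
    [0,0,0,0,0.3,0,1],
    [0,0,0,0,0.4,0,1],
    [0,0,0,0,0.5,0,1],
    [0,0,0,0,0.6,0,1],
    [0,0,0,0,0.7,0,1],
    [0,0,0,0,0.75,0,1],
    [0,0,0,0,0.75,0,1]
  ]
}}

```text
t: 32.58
tcp_pos: [0.4745, -0.1558, 0.0542]
tool_rot: [0.556, 0.438, -0.436, -0.556]
force: [0.1, 0.1, -1.5]
finger_gap: 0.177
```

Emit:
{"method": "step_arm", "body": {
  "moves": [
    [0,0,0,0,0.05,0,1],
    [0,0,0,0,0.1,0,1],
    [0,0,0,0,0.1,0,1]
  ]
}}

```text
t: 32.95
tcp_pos: [0.4746, -0.1558, 0.0534]
tool_rot: [0.556, 0.438, -0.436, -0.555]
force: [-0.8, 0.5, 2.9]
finger_gap: 0.176
```

Emit:
{"method": "step_arm", "body": {
  "moves": [
    [0,0,0,0,0,0,0.5],
    [0,0,0,0,0,0,0.3],
    [0,0,0,0,0,0,0.1],
    [0,0,0,0,-0.2,0,-0.2],
    [0,0,0,0,-0.8,0,-0.5],
    [0,0,0,0,-2,0,-0.6],
    [0,0,0,0,-4,0,-0.8],
    [0,0,0,0,-6.5,0,-1],
    [0,0,0,0,-9,0,-1],
    [0,0,0,0,-12,0,-1],
    [0,0,0,0,-14,0,-1],
    [0,0,0,0,-15,0,-1]
  ]
}}

```text
t: 34.45
tcp_pos: [0.4746, -0.156, 0.2053]
tool_rot: [0.557, 0.438, -0.436, -0.554]
force: [0.1, 0.5, 0.1]
finger_gap: 1.002
```

```bash
python3 go.py .45,.05,.2 .148,.607,.2; python3 look.py p26c.png .4744,-.1556,.03
```

```text
t 34.45 tcp [ 0.4746 -0.156   0.2053] F [0.1 0.5 0.1] gap 1.002 q [-0.54  0.42  1.79  0.    0.92 -1.88]
rotvec to down [ 0.0049  0.     -0.0002] x axis [ 0.236  0.972 -0.   ]
.45,.05,.2 shift cm [19.44  0.49  7.25] dist 0.208
.148,.607,.2 shift cm [66.45  0.27 49.73] dist 0.83
```

View pics/p26c.png

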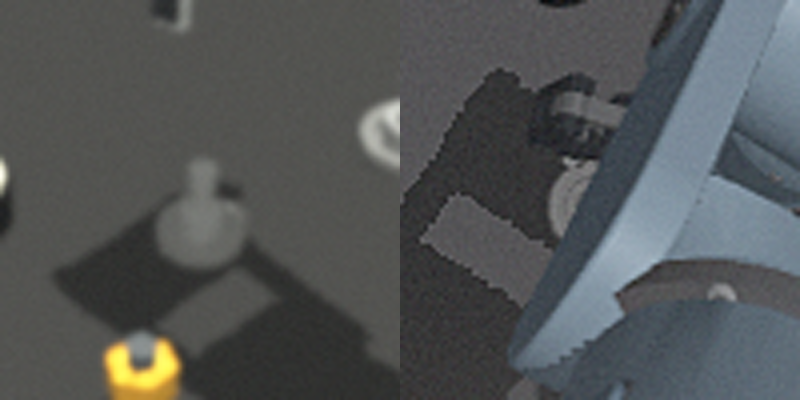

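Upright in its rest at (203,215). I move back towards the start so both cameras can see everything. The arc goes over (0.45, 0.15), then (0.35, 0.45).

Emit:
{"method": "step_arm", "body": {
  "moves": [
    [0,0,0,3,0,0.7,-1],
    [0,0,0,8,0,2,-1],
    [0,0,0,13,0,3.5,-1],
    [0,0,0,18,0,5,-1],
    [0,0,0,23,0,7,-1],
    [0,0,0,28,0,9,-1],
    [0,0,0,33,0,11.5,-1],
    [0,0,0,38,0,14.5,-1],
    [0,0,0,42.5,0,18,-1],
    [0,0,0,46.5,0,22,-1],
    [0,0,0,49,0,25,-1],
    [0,0,0,50,0,26,-1]
  ]
}}

```text
t: 36.05
tcp_pos: [0.3379, 0.3921, 0.2024]
tool_rot: [0.557, 0.438, -0.438, -0.554]
force: [-0.3, 0.1, 0.8]
finger_gap: 1.0
```

```bash
python3 go.py .148,.607,.22
```

```text
t 36.05 tcp [0.3379 0.3921 0.2024] F [-0.3  0.1  0.8] gap 1.0 q [ 0.65  0.45  1.75 -0.    0.94 -0.69]
rotvec to down [ 0.0032  0.     -0.0021] x axis [ 0.233  0.973 -0.002]
.148,.607,.22 shift cm [16.47 -1.87 23.46] dist 0.287
```

Emit:
{"method": "step_arm", "body": {
  "moves": [
    [0,0,0,2,-0.3,2.4,-1],
    [0,0,0,5,-0.6,6.5,-1],
    [0,0,0,8.5,-1,11.5,-1],
    [0,0,0,12,-1.4,16.5,-1],
    [0,0,0,14.5,-1.7,20.5,-1],
    [0,0,0,16,-1.9,23,-1],
    [0,0,0,16.5,-1.9,23.5,-1],
    [0,0,0,16.5,-1.9,23.5,-1]
  ]
}}

```text
t: 37.05
tcp_pos: [0.1485, 0.6067, 0.2196]
tool_rot: [0.557, 0.438, -0.438, -0.553]
force: [0.8, 0.3, -0.2]
finger_gap: 1.0
```

```bash
python3 - <<'E'
from station import *
from m import *
from h import onplane
pr={"66":(.6252,.0155),"52":(.4694,.1466),"38":(.3578,-.2806),"26":(.4744,-.1556)}
ext={"gauge":(.6287,-.1339),"coup":(.4751,-.004)}
for n in("side","top"):
    s=snapshot(n); cv2.imwrite(f"pics/{n}F.png",s["frame"][:,:,::-1]); m,C=comps(s); C0=cloud(pickle.load(open(n+"0.pkl","rb")))
    for k,c in pr.items():
        D=np.linalg.norm(C[...,:2]-np.array(c),axis=2); r=float(k)/2000
        kn=(C[...,2]>.05)&(D<.03); di=(C[...,2]>.019)&(C[...,2]<.033)&(D<r+.012)&(m>0)
        v,u=np.nonzero(di); cc,rr=cv2.minEnclosingCircle(onplane(s,np.c_[u,v],.026)[:,:2].astype(np.float32))
        v,u=np.nonzero(kn); kc=onplane(s,[[u.mean(),v.mean()]],.054)[0,:2] if kn.any() else None
        print(n,k,"rest",c,"disc",np.round(cc,4),"d",round(2*rr,4),"disc z",np.median(C[...,2][di]).round(4),"knob",None if kc is None else kc.round(4),"top",np.percentile(C[...,2][kn],90).round(4))
    for k,c in ext.items():
        for X in(C0,C):
            D=np.linalg.norm(X[...,:2]-np.array(c),axis=2); q=(X[...,2]>.02)&(D<.06); print(n,k,X[q].mean(0).round(4))
E
```

```text
side 66 rest (0.6252, 0.0155) disc [0.6242 0.0175] d 0.0735 disc z 0.0272 knob [0.6272 0.0142] top 0.0618
side 52 rest (0.4694, 0.1466) disc [0.4698 0.1487] d 0.0571 disc z 0.027 knob [0.472  0.1444] top 0.0626
side 38 rest (0.3578, -0.2806) disc [ 0.3599 -0.2769] d 0.0457 disc z 0.0274 knob [ 0.36   -0.2829] top 0.063
side 26 rest (0.4744, -0.1556) disc [ 0.4746 -0.1523] d 0.0329 disc z 0.0266 knob [ 0.4759 -0.1586] top 0.0619
side gauge [ 0.6299 -0.1297  0.0347]
side gauge [ 0.6298 -0.1294  0.0348]
side coup [0.4731 0.0032 0.0401]
side coup [0.4732 0.003  0.04  ]
top 66 rest (0.6252, 0.0155) disc [0.6255 0.0158] d 0.0668 disc z 0.0254 knob [0.6267 0.0159] top 0.0612
top 52 rest (0.4694, 0.1466) disc [0.471  0.1471] d 0.052 disc z 0.0256 knob [0.4713 0.1474] top 0.0618
top 38 rest (0.3578, -0.2806) disc [ 0.3585 -0.2782] d 0.0383 disc z 0.0252 knob [ 0.3589 -0.2795] top 0.0608
top 26 rest (0.4744, -0.1556) disc [ 0.4737 -0.1552] d 0.0263 disc z 0.025 knob [ 0.4749 -0.1564] top 0.0613
top gauge [ 0.6309 -0.1356  0.0346]
top gauge [ 0.6305 -0.1353  0.0346]
top coup [ 0.4737 -0.0034  0.0428]
top coup [ 0.4737 -0.0033  0.0429]
```

View pics/topF.png

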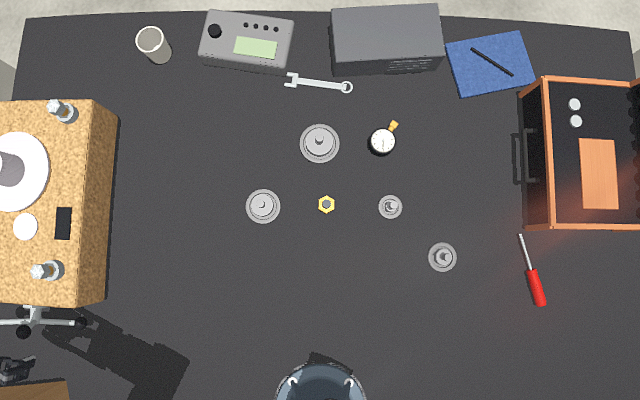

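View pics/sideF.png

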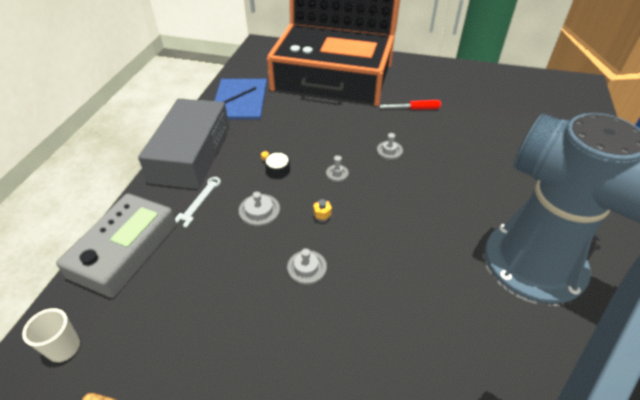

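Both views show all four weights upright and seated: top (319,142), (263,206), (442,257), (390,206); side (258,208), (306,266), (390,149), (337,172). Coupling and gauge are unmoved. Handing in.

```bash
python3 -c "
from station import *
print(sign_off())"
```

```text
the job is handed in; nothing more can be done
None
```

All four weights are in their matching rests, placed in order 66, 52, 38 and 26 mm. I lowered each one slowly until the wrist force showed contact (about 3–5 N), then released it. I handed in at about 37 s of the 109 s allowed, with the gripper clear of everything.

**Position and fit:** In the top view the discs lie within about 2.5 mm of the recess centres, against a 6 mm margin. Disc tops measure 25–27 mm against an expected 26 mm, and knob tops 61–63 mm against an expected 60 mm, so all four sit flat and upright.

**Gauge and coupling:** Neither moved; their positions before and after agree within 0.5 mm in both views.

**Disagreement:** The side camera's disc centres and knob positions differed from the top view's by up to about 3 mm, and its disc diameters read 5–7 mm too large. I put this down to the oblique view also catching the sides of the discs, and used the top view for position. No check failed.

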